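# Turn a covered tray of flanges over in the bench turnover stand

### The arm

A 6-joint arm with a two-finger parallel gripper is mounted at the origin on a cart in front of the work surface, level with it; the furniture and walls round the work are solid. World frame = base frame: x ahead of the robot, y to its left, z up, the work surface at z = 0. Lengths are in mm, angles in rad, forces in N, time in s.
With the tool pointing down it reaches from about 300 to 775 mm from the base axis. Payload 14.6 kg.
Tool frame: the origin (TCP) lies at the very end of the fingers, on their centre line; the grasp point (between the pads) lies 19 mm behind it; y points along the fingers, z is the direction in which the jaws open and shut, and the axes are right-handed (so a half turn about y gives the same grasp; the last joint's range is limited). The gripper opens to 94 mm and grips with 3 to 60 N. Pads are 16 mm wide; open, the fingers measure 119 mm over their backs; the gripper's body (75 mm by 177 mm) begins 78 mm behind the grasp point.
Start: joints at [1.077, 0.3, 1.521, -0, 1.321, -0.067], TCP at [227.674, 500.653, 205.446] pointing down, gripper open.
Joint ranges: [-3.03, 3.03], [-0.79, 2.21], [0.23, 2.52], [-1.04, 4.18], [0, 3.07], [-2.55, 2.55]. Speed limits (rad/s): [2.22, 2.22, 2.57, 3.14, 3.14, 3.14].

### API

Orientations are given as [roll, pitch, yaw] about the fixed x, y, z axes, in that order (R = Rz(yaw) Ry(pitch) Rx(roll)).
In Python, from cell import monitor, optics, manip gives the robot as it stands.
- The arm moves only by the shell command python3 -m creep 'ROWS' [FORCE]. ROWS is JSON, a list of rows, each an object of numbers: "tx", "ty", "tz": the shift along the tool's x, y, z scaled (see below); "turn": the turn about the tool's y scaled (see below); "fingers": the finger opening in mm, from 0 to 94. In form: [{"tx": .., "ty": .., "tz": .., "turn": .., "fingers": ..}, ...]. A call has 1 to 20 rows; each row is the pose to reach, as a shift and turn from the pose measured when the call began, along the tool's axes at that moment, turning the shorter way round; what a row does not reach only later rows make up. The controller multiplies each number of a shift by 200 mm and each number of a turn by pi rad. A row lasts 1/10 s, in which the tool goes at most 50 mm and 8.59 degrees, less where a joint would pass 70% of its speed; a pose out of reach is approached as far as the arm can. A call with a number of a shift or a turn outside -1 to 1 is refused whole. A call with a gripper value outside its range is refused whole. The fingers move at their own pace and stop on an object; FORCE is the grip in N (left out, the last holds). Time passes only in rows, so rows that repeat a pose let the fingers close. It gives the time, the measured TCP pose, the force and the opening at its end, in the units of the state.
- monitor.read_state(): the state, without advancing time (a new reading comes with each control period).
- optics.camera(name): name is "scene" or "top" or "wrist"; returns a dict with "frame" (400x640x3 uint8, red, green, blue), "range_z" (400x640 float32, mm along the optical axis (not along the pixel's ray), 0 where there is no reading), "fx", "fy", "cx", "cy" (pixels), "R" (3x3) and "t" (3): a world point X has camera coordinates R X + t; the wrist camera has in their place "mount" (4x4, takes a point from camera to tool coordinates, whose origin is the TCP and whose axes are the tool frame's). Camera axes: x right, y down, z forward; pixel columns grow to the right and rows downward; lengths in mm; the calibration is good to about 2 mm. A picture is of the moment at which its call begins: read the wrist's pose just before it.
- manip.sign_off(): hands the job in, once; it reports no verdict.
The state is a dict: "clock": time; "joints": joint angles; "qd": joint speeds; "effort": joint torques, N m; "eef_pos": TCP position; "eef_rot": TCP orientation; "wrist_force": force on the tool from outside, world axes, zero at the start; "moment": the same for the moment, N m; "finger_gap": finger opening in mm.
Only numpy, scipy, OpenCV 4.12 (cv2) and the standard library are available. Lean on these libraries where they do the work, as an engineer would, in place of code of your own. Each camera call takes 0.05 s, during which the arm holds its last target.

### The job

The two flanges in the covered tray need to lie the other way up. Push the tray and its lid together along the loading ledge until they are fully home in the turnover cradle, then swing the crank over the top to its far stop, so that the pair is turned over as one and the tray ends upside down on top of its lid, with the flanges still between them. Leave the pair in the cradle, let go of the crank, and do not disturb the other things on the bench.

Things in the scene. Friction and masses are not known exactly. Their poses are not given: they have to be found in the camera images.
- stand: Fixed turnover stand, painted base 130 x 475 x 12 mm. Origin: on the bench under the turning axis, at the cradle's mouth; z up. Its +y runs along the turning axis (75 mm above the bench): loading ledge (y -233 to -8 mm), cradle (0 to 155), bearing post (168 to 197, 107 mm high), crank (202 to 275). Its -x side faces the robot. The turning cradle sweeps a circle of 53 mm radius.
- cradle_mouth (a point): Middle of the cradle's mouth at the ledge's height (60.5 mm up); axes as the stand's. The cradle is an open frame of two C-channels, 91 mm wide, 30 mm high inside, with a round end plate as stop at y 155 mm. Home: tray's origin 79 mm along +y, its rear end 3 mm inside the mouth. The gap from ledge to mouth is 8 mm: a pair sticking out farther jams on the ledge when turned.
- cradle (a joint): Angle of cradle and crank about the stand's +y, rad. 0: as found, on the near stop (crank level, pointing to the stand's -x, to the robot), ready to load. It grows as the crank goes up, over the top (1.57) and down to the far stop at 3.14 (crank level, pointing to +x). A stiff bearing (0.18 N m, 2 to 4 N at the grip) lets it stay where it is left.
- crank_grip (a point): Middle of the crank's black round grip, on its axis: a bar 19 mm across, 62 mm long, parallel to the stand's y, 80 mm from the turning axis; free all round but for the crank arm at its -y end (33 mm from this point). 246 mm along +y from the stand's origin; at angle 0 it is 80 mm to -x and 75 mm above the bench. It turns with the cradle.
- nest_tray: Black plastic nest tray, lower piece of the pair, on the ledge: 86 mm (x) x 152 mm (y) x 23 mm high; 12 mm base on two runners, with two 40 mm through holes for the flange hubs; 3 mm rim above, set in 4 mm. Origin: centre of its underside, z up as found, y along the stand's. With lid 27 mm high, with flanges about 0.75 kg (2 to 5 N to slide). The end away from the cradle is free to push.
- lid: Bright metal lid (a shallow pan found upside down over the tray), the upper piece: 86 x 152 mm, 4 mm plate, lip reaching 9 mm down outside the tray's rim with 1 mm play. Origin: centre of the plate's inner face, on the tray's rim, 23 mm above the tray's origin; z up as found, so it points down when the pair is turned over.
- tray_rim (a point): Point on the tray: centre of the plane of its rim, 23 mm above its origin; it coincides with the lid's origin while the pair is together (within 2 mm).
- flange_a: Steel hubbed flange: disc 66 mm across and 10 mm thick, hub 37 mm across, 20 mm high overall, 0.2 kg; inside the covered tray with its hub down in the hole nearer the ledge's outer end. Origin: centre of the disc's flat face, z towards the hub.
- flange_b: The same kind of flange, in the hole nearer the cradle.
- nest_a (a point): Point on the tray at the centre of flange_a's flat face as it lies in the tray (34.5 mm to the tray's -y, 22 mm above its origin).
- nest_b (a point): The same for flange_b (34.5 mm to the tray's +y).
- spare_flange: Bystander: a third flange lying hub up behind the stand. Origin: centre of its underside.
- oil_bottle: Bystander: green oil bottle with a spout, 45 mm across, 150 mm high, behind the stand. Origin: centre of its underside.
- marker: Bystander: blue marker lying on the bench, 136 mm long, behind the stand. Origin: underside, mid length.
- roller: Bystander: bright steel roller standing on end, 33 mm across, 38 mm high, behind the stand. Origin: centre of its underside.
- ledge (a point): Middle of the loading ledge's outer edge, on its flat top, 60.5 mm above the bench, 233 mm to the stand's -y. The ledge is 112 mm wide. Fences 10 mm high on it narrow from 100 to 89 mm inside width towards the cradle and lead the pair straight into it.

How it is judged (in metres and radians):
On the way:
1. tray and lid are together fully home in the cradle (tray's origin more than 73 mm inside the mouth, within 6 mm of home), the cradle still on its near stop (under 0.15 rad) (y of nest_tray in the frame of cradle_mouth above 0.073 m and y of lid in the frame of cradle_mouth above 0.072 m and distance between tray_rim and lid below 0.006 m and value of joint cradle below 0.15 rad), for 0.2 s.
At the end, for the whole second after the job is handed in: The cradle is on its far stop (within 0.1 rad); tray and lid are both upside down (within 0.17 rad), the tray on top, still together (within 6 mm), each flange in its place in the tray (within 6 mm); the pair is at rest, still home in the cradle (within 11 mm) (value of joint cradle above 3.04 rad and angle between each of nest_tray, lid's own z axis and vertical above 2.97 rad and distance between tray_rim and lid below 0.006 m and distance between flange_a and nest_a below 0.006 m and distance between flange_b and nest_b below 0.006 m and y of nest_tray in the frame of cradle_mouth between 0.068 and 0.09 m and linear speed of each of nest_tray, lid below 0.02 m/s); the robot touches nothing.
It fails at once if a bystander (spare flange, oil bottle, marker or roller) is moved by more than 30 mm (distance of any of spare_flange, oil_bottle, marker, roller from where it was at the start of the episode above 0.03 m).
It also fails if it takes over 51 s, if anything falls off the work surface, if the arm or the gripper's body presses on something with over 40 N, if the wrist force passes 120 N, or if a joint passes its speed limit or range.

## Working session

There is one attempt and no reset: what is moved stays moved. The work goes in short steps, Python scripts to look and compute and a shell command to move; the robot and the scene stay as the last step left them, time stands still between calls to the robot, and variables do not carry over. Pictures are saved under pics/ and viewed, and the job is handed in when it is done.

```bash
ls; mkdir -p pics; python3 - <<'E'
from cell import monitor, optics, manip
import cv2,numpy as np
s=monitor.read_state();print(s)
for n in ["scene","top"]:
    c=optics.camera(n);cv2.imwrite(f"pics/{n}0.png",c["frame"][:,:,::-1]);np.savez(f"{n}0.npz",**c)
    print(n,c["fx"],c["fy"],c["cx"],c["cy"],c["R"],c["t"])
E
```

```text
pics
{'clock': 0.0, 'joints': array([ 1.07739982e+00,  3.00477628e-01,  1.52160477e+00,  4.95337644e-06,
        1.32072565e+00, -6.65932581e-02]), 'qd': array([ 0.00045262, -0.00052914, -0.00122144, -0.00115134, -0.00157371,
        0.001064  ]), 'effort': array([-2.38864442e-05, -5.31807768e+01, -3.52742743e+01,  7.08805863e-02,
        2.43749586e-02, -1.17202417e-04]), 'eef_pos': array([227.5447808 , 500.41518813, 204.87273771]), 'eef_rot': array([-1.57200871e+00,  8.56644599e-05, -4.26804532e-01]), 'wrist_force': array([ 0.14572982, -0.0229709 ,  0.99836148]), 'moment': array([-0.02411189, -0.02976599,  0.01379375]), 'finger_gap': 94.0322987968734}
scene 390.51923674472334 390.51923674472334 326.53624860948594 195.63208120758927 [[-0.76686168 -0.64180891 -0.00211754]
 [-0.46239665  0.55477405 -0.69167557]
 [ 0.4450983  -0.52944034 -0.72220525]] [496.73391031 314.75320341 687.90447661]
top 479.48446097131574 479.48446097131574 321.04417531182077 196.6063429409555 [[-0.01195511 -0.99975249 -0.01876248]
 [-0.99052083  0.01440839 -0.13660487]
 [ 0.13684139  0.0169515  -0.99044792]] [  42.17068082  589.89904576 1362.02433025]
```

View pics/scene0.png

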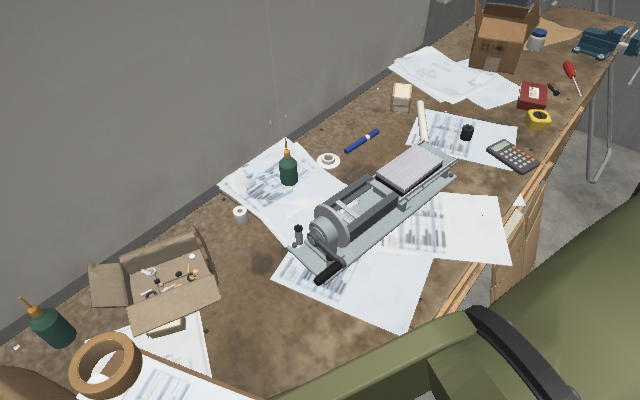

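View pics/top0.png

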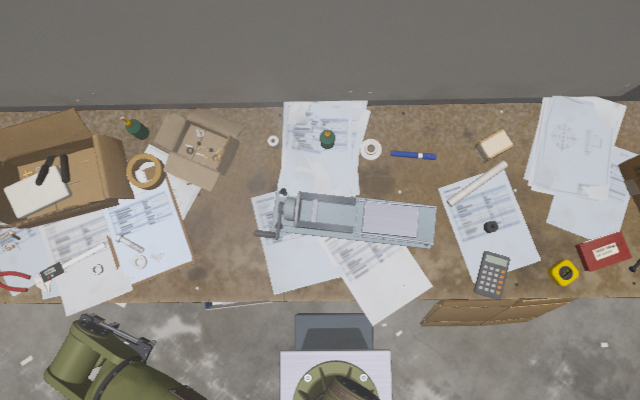

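The top view shows the stand at about (275-437, 190-247), crank on the left at (268,234), lid at about (390,218). Both views show the bystanders behind it (image up). I'll zoom in.

```bash
cat > h.py <<'E'
import numpy as np,cv2
def ray(c,u,v,z):
    R=c["R"];t=c["t"];d=R.T@np.array([(u-c["cx"])/c["fx"],(v-c["cy"])/c["fy"],1]);o=-R.T@t
    return o+d*(z-o[2])/d[2]
def proj(c,X):
    p=c["R"]@np.array(X)+c["t"];return p[0]/p[2]*c["fx"]+c["cx"],p[1]/p[2]*c["fy"]+c["cy"]
def pix(c,u,v):
    z=c["range_z"][int(v),int(u)];p=np.array([(u-c["cx"])/c["fx"]*z,(v-c["cy"])/c["fy"]*z,z]);return c["R"].T@(p-c["t"])
def cloud(c):
    v,u=np.mgrid[:400,:640];z=c["range_z"];P=np.stack([(u-c["cx"])/c["fx"]*z,(v-c["cy"])/c["fy"]*z,z],-1)
    W=(P-c["t"])@c["R"];W[z==0]=np.nan;return W
E
python3 - <<'E'
from h import *
c=dict(np.load("top0.npz"));s=dict(np.load("scene0.npz"))
cv2.imwrite("pics/topz.png",cv2.resize(c["frame"][180:260,250:450,::-1],None,fx=4,fy=4,interpolation=cv2.INTER_CUBIC))
cv2.imwrite("pics/scz.png",cv2.resize(s["frame"][130:290,270:470,::-1],None,fx=3.7,fy=3.7,interpolation=cv2.INTER_CUBIC))
W=cloud(c)
reg=(W[...,0]>300)&(W[...,0]<700)&(abs(W[...,1])<400)
for lo,hi in [(50,58),(58,66),(66,72),(82,95),(95,112)]:
    m=reg&(W[...,2]>lo)&(W[...,2]<hi)
    n,l,st,ce=cv2.connectedComponentsWithStats(m.astype(np.uint8))
    for i in range(1,n):
        if st[i,4]>40:
            r=cv2.minAreaRect(W[l==i][:,:2].astype(np.float32)); print(lo,st[i],np.round(r[0]),np.round(r[1]),round(r[2],1),np.nanmedian(W[l==i][:,2]))
E
```

```text
50 [196 161  32  31 378] [654. 354.] [89. 90.] 1.0 54.15103125852148
58 [359 198  27   5  42] [ 576. -112.] [74.  9.] 81.3 61.50493435421944
58 [355 201  26  38 231] [ 519. -102.] [ 72. 102.] 83.7 61.6314983189669
58 [382 206  55  38 554] [ 507. -216.] [147. 105.] 83.4 61.135098126269
82 [298 191  59  42 538] [541.  21.] [163. 100.] 82.7 92.80939682970092
82 [278 202   7  14  56] [552. 147.] [18. 37.] 87.6 88.07930842099967
82 [ 363  202   56   36 1619] [ 518. -161.] [152.  86.] 83.4 87.56849154138486
82 [255 230  25   9  95] [479. 187.] [22. 68.] 1.6 84.31223057076429
95 [284 198  12  20 178] [554. 123.] [30. 52.] 81.8 102.9142822038857
```

View pics/topz.png

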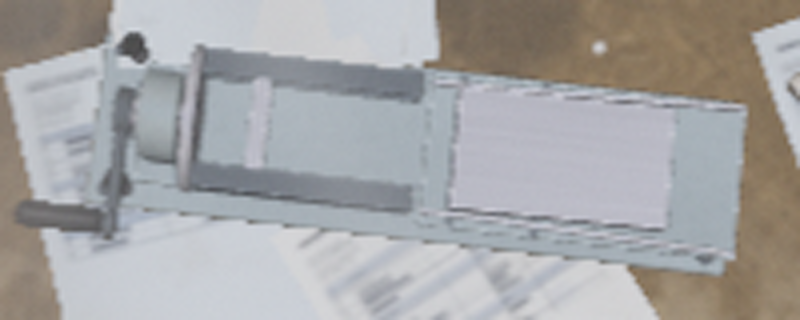

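View pics/scz.png

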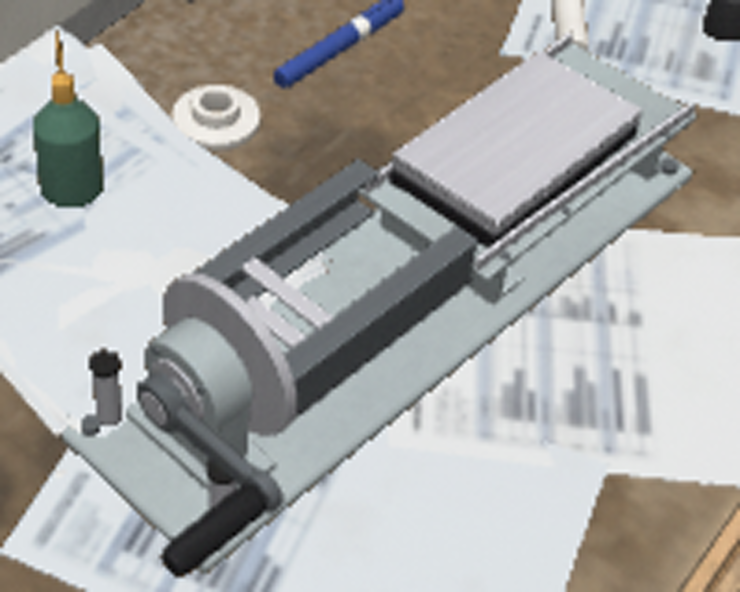

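```bash
python3 - <<'E'
from h import *
c=dict(np.load("top0.npz"));s=dict(np.load("scene0.npz"))
f=c["frame"].astype(int)
for n,u,v,z in [("bottle",328,139,100),("flange",371,149,20),("roller",273,141,38),("marker",413,155,12)]: print(n,ray(c,u,v,z).round(),pix(c,u,v).round())
W=cloud(c)
l=(W[...,2]>82)&(W[...,2]<92)&(W[...,1]<-70)&(W[...,1]>-260)&(W[...,0]>440)&(W[...,0]<600)
ct,_=cv2.findContours(l.astype(np.uint8),0,1);k=max(ct,key=cv2.contourArea)[:,0]
P=np.array([ray(c,u,v,87.5)[:2] for u,v in k],np.float32);r=cv2.minAreaRect(P);print("lid",r)
a=np.deg2rad(r[2]);y=np.array([np.cos(a),np.sin(a)]);x=np.array([y[1],-y[0]])
# grip: dark pixels near in both views -> axis points
for nm,cc in (("top",c),("scene",s)):
    W2=cloud(cc);g=cc["frame"].max(2)
    m=(g<75)&(W2[...,2]>62)&(W2[...,2]<95)&(abs(W2[...,0]-479)<25)&(abs(W2[...,1]-187)<45)
    Q=W2[m];print(nm,m.sum(),Q.mean(0),Q.min(0),Q.max(0)); vu=np.argwhere(m)
    d=(Q[:,:2]@y);e=Q[:,:2]@x;print(" along",np.percentile(d,[1,50,99])," across",np.percentile(e,[2,50,98]), "ztop",np.percentile(Q[:,2],95))
L=np.array(r[0]);print("lid along,across",L@y,L@x)
W3=cloud(c);m=(W3[...,2]>97)&(W3[...,2]<112)&(W3[...,1]>100)&(W3[...,1]<150);Q=W3[m][:,:2];print("post",np.percentile(Q@y,[2,98]),np.percentile(Q@x,[2,98]))
m=(W3[...,2]>85)&(W3[...,2]<112)&(W3[...,1]>-75)&(W3[...,1]<105)&(W3[...,0]>470)&(W3[...,0]<620);Q=W3[m][:,:2];print("cradle",np.percentile(Q@y,[1,99]),np.percentile(Q@x,[1,99]))
m=(W3[...,2]>57)&(W3[...,2]<66)&(W3[...,1]<-60)&(W3[...,0]>430)&(W3[...,0]<620)&(W3[...,1]>-320);Q=W3[m][:,:2];print("ledge",np.percentile(Q@y,[.5,99.5]),np.percentile(Q@x,[1,99]))
E
```

```text
bottle [748.  12. 100.] [750.  12.  90.]
flange [ 736. -117.   20.] [ 740. -119.    3.]
roller [760. 176.  38.] [767. 179.  13.]
marker [ 717. -244.   12.] [ 715. -242.   20.]
lid ((517.8424072265625, -160.50079345703125), (151.97596740722656, 86.24020385742188), 83.40530395507812)<stdin>:14: RuntimeWarning: Mean of empty slice.
  ret = um.true_divide(
Traceback (most recent call last):
ValueError: zero-size array to reduction operation minimum which has no identity
```

```bash
python3 - <<'E'
from h import *
c=dict(np.load("top0.npz"));s=dict(np.load("scene0.npz"))
a=np.deg2rad(83.4);y=np.array([np.cos(a),np.sin(a)]);x=np.array([y[1],-y[0]])
for nm,cc in (("top",c),("scene",s)):
    W=cloud(cc)
    m=(W[...,2]>62)&(W[...,2]<95)&(abs(W[...,0]-479)<30)&(abs(W[...,1]-187)<45)
    Q=W[m];d=Q[:,:2]@y;e=Q[:,:2]@x;print(nm,m.sum(),"along",np.percentile(d,[1,50,99]).round(1)," across",np.percentile(e,[2,50,98]).round(1), "ztop",np.percentile(Q[:,2],95), cc["frame"][m].mean(0))
    # top ridge
    t=Q[:,2]>np.percentile(Q[:,2],85);print("  ridge across",np.median(e[t]))
L=np.array([517.84,-160.5]);print("lid along,across",L@y,L@x)
W3=cloud(c)
def q(n,m):
    Q=W3[m][:,:2];print(n,m.sum(),np.percentile(Q@y,[1,99]).round(1),np.percentile(Q@x,[1,99]).round(1))
Z=W3[...,2];X=W3[...,0];Y=W3[...,1]
q("post",(Z>97)&(Z<112)&(Y>100)&(Y<150))
q("cradle",(Z>85)&(Z<112)&(Y>-75)&(Y<105)&(X>470)&(X<620))
q("ledge",(Z>57)&(Z<66)&(Y<-60)&(X>430)&(X<620)&(Y>-320))
E
```

```text
top 207 along [206.1 234.8 276.9]  across [447.1 458.  486. ] ztop 87.69681123088716 [111.26570048 111.20289855 113.46859903]
  ridge across 457.4094186685783
scene 451 along [209.3 237.1 279.2]  across [447.2 456.2 485.8] ztop 84.81243833662514 [53.01995565 54.09977827 55.827051  ]
  ridge across 456.9733663768807
lid along,across -99.91727486763759 532.8555655926144
post 210 [159.  246.7] [490.4 870.3]
cradle 865 [  2.5 161.4] [485. 584.]
ledge 1006 [-229.1   -5.8] [476.5 588.1]
```

```bash
cat >> h.py <<'E'
from scipy.spatial.transform import Rotation as Ro
A=np.deg2rad(83.4);YS=np.array([np.cos(A),np.sin(A),0]);XS=np.array([YS[1],-YS[0],0])
def W(al,ac,z): return al*YS+ac*XS+np.array([0,0,z])
def plan(al,ac,z):
    from cell import monitor
    s=monitor.read_state();R=Ro.from_euler("xyz",s["eef_rot"]).as_matrix();p=s["eef_pos"]
    d=R.T@(W(al,ac,z)-p)/200
    ty=s["eef_rot"][2];dy=(-(np.pi-A)-ty);dy=(dy+np.pi)%(2*np.pi)-np.pi
    print("t",s["clock"],"al/ac/z",(p@YS).round(1),(p@XS).round(1),p[2].round(1),"| shift",d.round(3),"turn",round(-dy/np.pi,4),"F",s["wrist_force"].round(1),"gap",s["finger_gap"].round(1),"j",s["joints"].round(2))
    f=s["wrist_force"];print(" F al,ac,z",(f@YS).round(1),(f@XS).round(1),f[2].round(1))
E
sed -i 's/-(np.pi-A)-ty/-(np.pi-A)-ty/' h.py
python3 -c "
from h import *
plan(-205,533,160)"
```

```text
Traceback (most recent call last):
  File "h.py", line 20, in plan
    print("t",s["clock"],"al/ac/z",(p@YS).round(1),(p@XS).round(1),p[2].round(1),"| shift",d.round(3),"turn",round(-dy/np.pi,4),"F",s["wrist_force"].round(1),"gap",s["finger_gap"].round(1),"j",s["joints"].round(2))
                                                                                                                                                                    ^^^^^^^^^^^^^^^^^^^^^
AttributeError: 'float' object has no attribute 'round'
```

```bash
sed -i 's/s\["finger_gap"\].round(1)/round(float(s["finger_gap"]),1)/' h.py
python3 -c "
from h import *
plan(-205,533,160)"
```

```text
t 0.1 al/ac/z 523.3 168.5 204.9 | shift [ 2.851  0.228 -2.907] turn 0.4008 F [ 0.4 -0.4 -0.1] gap 93.9 j [ 1.08  0.3   1.52 -0.    1.32 -0.07]
 F al,ac,z -0.4 0.4 -0.1
```

```bash
python3 -m creep '[{"tx":0.95,"tz":-0.97,"turn":0.4,"fingers":20},{"tx":0.95,"tz":-0.97,"turn":0.4,"fingers":20},{"tx":0.95,"tz":-0.97,"turn":0.4,"fingers":20},{"tx":0.95,"tz":-0.97,"turn":0.4,"fingers":20},{"tx":0.95,"tz":-0.97,"turn":0.4,"fingers":20},{"tx":0.95,"tz":-0.97,"turn":0.4,"fingers":20},{"tx":0.95,"tz":-0.97,"turn":0.4,"fingers":20},{"tx":0.95,"tz":-0.97,"turn":0.4,"fingers":20},{"tx":0.95,"tz":-0.97,"turn":0.4,"fingers":20},{"tx":0.95,"tz":-0.97,"turn":0.4,"fingers":20}]' 20
python3 -c "
from h import *
plan(-205,533,160)"
```

```text
t 0.1 al/ac/z 523.3 168.5 204.9 | shift [ 2.851  0.228 -2.907] turn 0.4008 F [ 0.4 -0.4 -0.1] gap 93.9 j [ 1.08  0.3   1.52 -0.    1.32 -0.07]
 F al,ac,z -0.4 0.4 -0.1$[0]: bad value
```

```bash
python3 -m creep '[{"tx":0.95,"ty":0,"tz":-0.97,"turn":0.4,"fingers":20},{"tx":0.95,"ty":0,"tz":-0.97,"turn":0.4,"fingers":20},{"tx":0.95,"ty":0,"tz":-0.97,"turn":0.4,"fingers":20},{"tx":0.95,"ty":0,"tz":-0.97,"turn":0.4,"fingers":20},{"tx":0.95,"ty":0,"tz":-0.97,"turn":0.4,"fingers":20},{"tx":0.95,"ty":0,"tz":-0.97,"turn":0.4,"fingers":20},{"tx":0.95,"ty":0,"tz":-0.97,"turn":0.4,"fingers":20},{"tx":0.95,"ty":0,"tz":-0.97,"turn":0.4,"fingers":20},{"tx":0.95,"ty":0,"tz":-0.97,"turn":0.4,"fingers":20},{"tx":0.95,"ty":0,"tz":-0.97,"turn":0.4,"fingers":20}]' 20
python3 -c "
from h import *
plan(-205,533,160)"
```

```text
clock: 1.1
eef_pos: [320.2, 245.1, 205.0]
eef_rot: [-1.571, -0.001, -1.684]
wrist_force: [-0.4, -0.3, -0.1]
finger_gap: 20.7
t 1.1 al/ac/z 280.3 289.9 205.0 | shift [2.428 0.227 1.212] turn 0.0005 F [-0.4 -0.3 -0.1] gap 20.7 j [ 0.56 -0.03  1.9  -0.    1.28  0.68]
 F al,ac,z -0.4 -0.4 -0.1
```

```bash
python3 -m creep '[{"tx":1,"ty":0,"tz":0.8,"turn":0,"fingers":20},{"tx":1,"ty":0,"tz":0.8,"turn":0,"fingers":20},{"tx":1,"ty":0,"tz":0.8,"turn":0,"fingers":20},{"tx":1,"ty":0,"tz":0.8,"turn":0,"fingers":20},{"tx":1,"ty":0,"tz":0.8,"turn":0,"fingers":20},{"tx":1,"ty":0,"tz":0.8,"turn":0,"fingers":20}]'
python3 -m creep '[{"tx":1,"ty":0,"tz":0.4,"turn":0,"fingers":20},{"tx":1,"ty":0,"tz":0.4,"turn":0,"fingers":20},{"tx":1,"ty":0,"tz":0.4,"turn":0,"fingers":20},{"tx":1,"ty":0,"tz":0.4,"turn":0,"fingers":20},{"tx":1,"ty":0,"tz":0.4,"turn":0,"fingers":20},{"tx":1,"ty":0,"tz":0.4,"turn":0,"fingers":20}]'
python3 -c "
from h import *
plan(-205,533,100)
from cell import optics
c=optics.camera('wrist');cv2.imwrite('pics/w1.png',c['frame'][:,:,::-1])"
```

```text
clock: 1.7
eef_pos: [458.0, 24.6, 204.7]
eef_rot: [-1.572, -0.002, -1.686]
wrist_force: [-0.9, 0.4, 0.6]
finger_gap: 19.9
clock: 2.3
eef_pos: [514.4, -184.7, 204.2]
eef_rot: [-1.573, -0.001, -1.687]
wrist_force: [-0.6, 0.7, -0.5]
finger_gap: 19.6
t 2.3 al/ac/z -124.3 532.2 204.2 | shift [0.403 0.521 0.005] turn -0.0002 F [-0.6  0.7 -0.5] gap 19.6 j [-0.41  0.29  1.53 -0.    1.32 -0.29]
 F al,ac,z 0.7 -0.7 -0.5
```

View pics/w1.png

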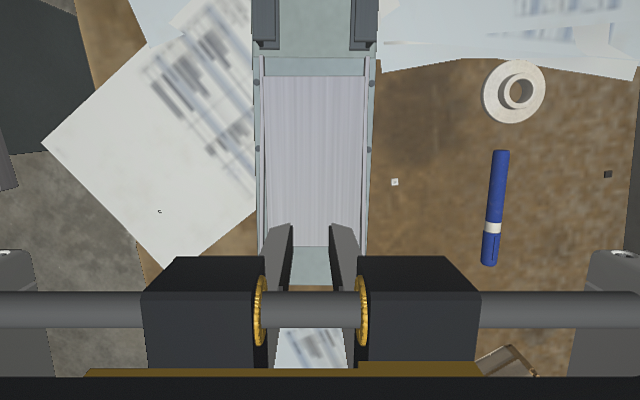

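The wrist view shows the lid (262-365, 75-247) between the ledge fences. The fingers are centred on it, and the cradle channels are ahead at the top. Next I move behind its rear end and go down.

```bash
python3 -m creep '[{"tx":0.4,"ty":0,"tz":0,"turn":0,"fingers":20},{"tx":0.4,"ty":0,"tz":0,"turn":0,"fingers":20},{"tx":0.4,"ty":0,"tz":0,"turn":0,"fingers":20},{"tx":0.4,"ty":0.25,"tz":0,"turn":0,"fingers":20},{"tx":0.4,"ty":0.45,"tz":0,"turn":0,"fingers":20},{"tx":0.4,"ty":0.55,"tz":0,"turn":0,"fingers":20},{"tx":0.4,"ty":0.55,"tz":0,"turn":0,"fingers":20}]'
python3 -c "
from h import *
plan(-205,533,67)"
```

```text
clock: 3.05
eef_pos: [503.9, -259.9, 92.0]
eef_rot: [-1.578, 0.001, -1.683]
wrist_force: [0.3, 0.4, 0.9]
finger_gap: 20.1
t 3.05 al/ac/z -200.3 530.4 92.0 | shift [0.024 0.125 0.014] turn 0.0008 F [0.3 0.4 0.9] gap 20.1 j [-0.54  0.46  1.58 -0.    1.11 -0.43]
 F al,ac,z 0.4 0.3 0.9
```

```bash
python3 -m creep '[{"tx":0,"ty":0.06,"tz":0.01,"turn":0,"fingers":20},{"tx":0,"ty":0.125,"tz":0.01,"turn":0,"fingers":20},{"tx":0,"ty":0.125,"tz":0.01,"turn":0,"fingers":20},{"tx":-0.06,"ty":0.125,"tz":0.01,"turn":0,"fingers":20},{"tx":-0.1,"ty":0.125,"tz":0.01,"turn":0,"fingers":20},{"tx":-0.14,"ty":0.125,"tz":0.01,"turn":0,"fingers":20},{"tx":-0.18,"ty":0.125,"tz":0.01,"turn":0,"fingers":20},{"tx":-0.22,"ty":0.125,"tz":0.01,"turn":0,"fingers":20},{"tx":-0.26,"ty":0.125,"tz":0.01,"turn":0,"fingers":20},{"tx":-0.3,"ty":0.125,"tz":0.01,"turn":0,"fingers":20}]'
python3 -c "
from h import *
plan(-20,533,67)"
```

```text
clock: 4.05
eef_pos: [512.7, -200.2, 67.5]
eef_rot: [-1.577, 0.0, -1.683]
wrist_force: [-0.9, -5.9, 0.6]
finger_gap: 20.2
t 4.05 al/ac/z -139.9 532.3 67.5 | shift [-0.6    0.003  0.005] turn 0.0008 F [-0.9 -5.9  0.6] gap 20.2 j [-0.44  0.46  1.65 -0.    1.04 -0.32]
 F al,ac,z -6.0 -0.2 0.6
```

```bash
python3 -m creep '[{"tx":-0.04,"ty":0,"tz":0,"turn":0,"fingers":20},{"tx":-0.08,"ty":0,"tz":0,"turn":0,"fingers":20},{"tx":-0.12,"ty":0,"tz":0,"turn":0,"fingers":20},{"tx":-0.16,"ty":0,"tz":0,"turn":0,"fingers":20},{"tx":-0.2,"ty":0,"tz":0,"turn":0,"fingers":20},{"tx":-0.24,"ty":0,"tz":0,"turn":0,"fingers":20},{"tx":-0.28,"ty":0,"tz":0,"turn":0,"fingers":20},{"tx":-0.32,"ty":0,"tz":0,"turn":0,"fingers":20},{"tx":-0.36,"ty":0,"tz":0,"turn":0,"fingers":20},{"tx":-0.4,"ty":0,"tz":0,"turn":0,"fingers":20},{"tx":-0.44,"ty":0,"tz":0,"turn":0,"fingers":20},{"tx":-0.48,"ty":0,"tz":0,"turn":0,"fingers":20},{"tx":-0.52,"ty":0,"tz":0,"turn":0,"fingers":20},{"tx":-0.56,"ty":0,"tz":0,"turn":0,"fingers":20}]'
python3 -c "
from h import *
plan(-2.5,533,67)
from cell import optics
for n in ('wrist','top'):
  c=optics.camera(n);cv2.imwrite('pics/%s2.png'%n,c['frame'][:,:,::-1])"
```

```text
clock: 5.45
eef_pos: [525.3, -88.2, 67.5]
eef_rot: [-1.577, 0.0, -1.683]
wrist_force: [-0.5, -5.2, -0.7]
finger_gap: 20.0
t 5.45 al/ac/z -27.3 532.0 67.5 | shift [-0.124  0.003  0.006] turn 0.0009 F [-0.5 -5.2 -0.7] gap 20.0 j [-0.23  0.42  1.7  -0.    1.02 -0.12]
 F al,ac,z -5.2 0.1 -0.7
```

View pics/wrist2.png

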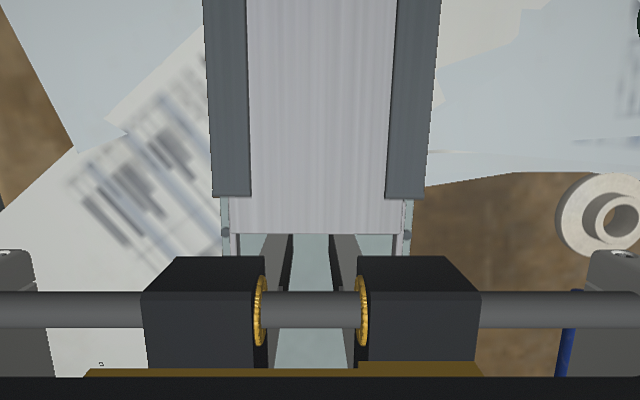

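The lid has entered between the channels (edges at x≈250 and 385, mouth at row ~197), and its rear edge is at row ~234. The fingers fit between the channels. I push the rest slowly.

```bash
python3 -m creep '[{"tx":-0.02,"ty":0,"tz":0,"turn":0,"fingers":20},{"tx":-0.04,"ty":0,"tz":0,"turn":0,"fingers":20},{"tx":-0.06,"ty":0,"tz":0,"turn":0,"fingers":20},{"tx":-0.08,"ty":0,"tz":0,"turn":0,"fingers":20},{"tx":-0.09,"ty":0,"tz":0,"turn":0,"fingers":20},{"tx":-0.1,"ty":0,"tz":0,"turn":0,"fingers":20},{"tx":-0.11,"ty":0,"tz":0,"turn":0,"fingers":20}]'
python3 -c "
from h import *
plan(-2.5,533,67)"
```

```text
clock: 6.25
eef_pos: [527.8, -65.6, 67.5]
eef_rot: [-1.577, 0.001, -1.683]
wrist_force: [-0.2, -4.9, -1.8]
finger_gap: 19.6
t 6.25 al/ac/z -4.5 531.8 67.5 | shift [-0.01   0.002  0.006] turn 0.0011 F [-0.2 -4.9 -1.8] gap 19.6 j [-0.19  0.42  1.7   0.    1.02 -0.08]
 F al,ac,z -4.9 0.4 -1.8
```

```bash
python3 -m creep '[{"tx":-0.01,"ty":0,"tz":0,"turn":0,"fingers":20},{"tx":-0.015,"ty":0,"tz":0,"turn":0,"fingers":20},{"tx":-0.015,"ty":0,"tz":0,"turn":0,"fingers":20}]'
python3 -c "
from h import *
plan(-2.5,533,67)
from cell import optics
for n in ('wrist','top'):
  c=optics.camera(n);cv2.imwrite('pics/%s3.png'%n,c['frame'][:,:,::-1])"
```

```text
clock: 6.55
eef_pos: [527.8, -64.3, 67.5]
eef_rot: [-1.577, -0.002, -1.683]
wrist_force: [-4.4, -18.3, 1.0]
finger_gap: 19.8
t 6.55 al/ac/z -3.2 531.7 67.5 | shift [-0.004  0.003  0.006] turn 0.0009 F [ -4.4 -18.3   1. ] gap 19.8 j [-0.19  0.42  1.7  -0.    1.02 -0.08]
 F al,ac,z -18.6 -2.3 1.0
```

View pics/wrist3.png

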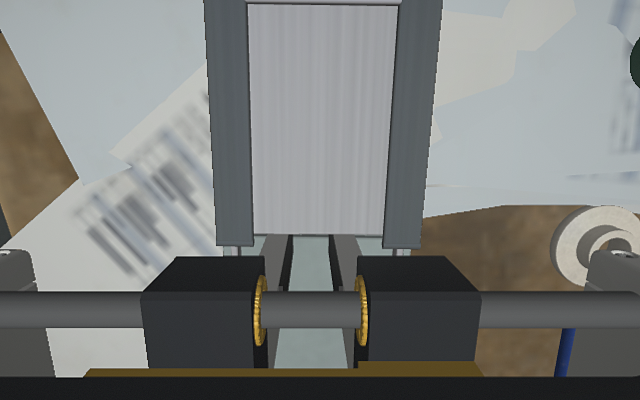

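The force jumped to 18.6 N, and the lid (248-398, 3-235) is inside the mouth edge (row ~247) and against the end plate. The pair is home. I back off, rise and go above the crank.

```bash
python3 -m creep '[{"tx":0.05,"ty":0,"tz":0,"turn":0,"fingers":20},{"tx":0.1,"ty":0,"tz":0,"turn":0,"fingers":20},{"tx":0.1,"ty":-0.2,"tz":0,"turn":0,"fingers":20},{"tx":0.1,"ty":-0.45,"tz":0,"turn":0,"fingers":20},{"tx":0.1,"ty":-0.65,"tz":0,"turn":0,"fingers":20},{"tx":0.1,"ty":-0.65,"tz":0,"turn":0,"fingers":20},{"tx":0.1,"ty":-0.65,"tz":0,"turn":0,"fingers":20}]'
python3 -c "
from h import *
plan(248,455,190)"
```

```text
clock: 7.35
eef_pos: [526.5, -84.1, 197.7]
eef_rot: [-1.576, -0.001, -1.683]
wrist_force: [-0.3, 0.5, -0.0]
finger_gap: 19.9
t 7.35 al/ac/z -23.1 532.7 197.7 | shift [-1.356  0.039 -0.384] turn 0.0009 F [-0.3  0.5 -0. ] gap 19.9 j [-0.23  0.27  1.58 -0.    1.3  -0.11]
 F al,ac,z 0.4 -0.4 -0.0
```

```bash
python3 -m creep '[{"tx":-0.97,"ty":0,"tz":-0.28,"turn":0,"fingers":40},{"tx":-0.97,"ty":0,"tz":-0.28,"turn":0,"fingers":40},{"tx":-0.97,"ty":0,"tz":-0.28,"turn":0,"fingers":40},{"tx":-0.97,"ty":0,"tz":-0.28,"turn":0,"fingers":40},{"tx":-0.97,"ty":0,"tz":-0.28,"turn":0,"fingers":40},{"tx":-0.97,"ty":0,"tz":-0.28,"turn":0,"fingers":40}]'
python3 - <<'E'
from h import *
plan(248,455,190)
from cell import optics,monitor
s=monitor.read_state()
c=optics.camera('wrist');cv2.imwrite('pics/w4.png',c['frame'][:,:,::-1]);np.savez('w4.npz',pos=s['eef_pos'],rot=s['eef_rot'],**c)
E
```

```text
clock: 7.95
eef_pos: [491.9, 115.6, 196.3]
eef_rot: [-1.579, -0.002, -1.681]
wrist_force: [-0.1, -0.9, -0.2]
finger_gap: 40.2
t 7.95 al/ac/z 171.4 475.3 196.3 | shift [-0.384  0.032 -0.1  ] turn 0.0016 F [-0.1 -0.9 -0.2] gap 40.2 j [0.16 0.21 1.65 0.   1.28 0.27]
 F al,ac,z -0.9 -0.0 -0.2
```

View pics/w4.png

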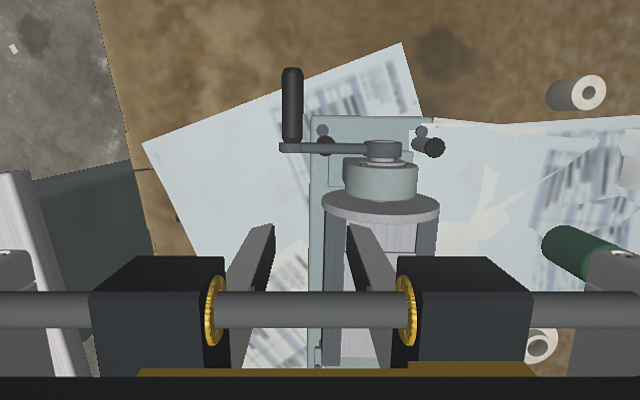

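The black grip is at (282-302, 67-142) and the arm at row 147. I cast rays onto its axis height.

```bash
python3 - <<'E'
from h import *
d=np.load('w4.npz');R=Ro.from_euler("xyz",d["rot"]).as_matrix();M=d["mount"]
cc=dict(fx=d["fx"],fy=d["fy"],cx=d["cx"],cy=d["cy"])
Rc=R@M[:3,:3];o=R@M[:3,3]+d["pos"]
cc["R"]=Rc.T;cc["t"]=-Rc.T@o
g=d["frame"].max(2)
for v in range(75,140,8):
    k=np.where(g[v,270:315]<90)[0]+270
    a,b=ray(cc,k.min(),v,75),ray(cc,k.max()+1,v,75);m=(a+b)/2
    print(v,k.min(),k.max(),"al",(m@YS).round(1),"ac",(a@XS).round(1),(b@XS).round(1),(m@XS).round(1))
k=np.where(g[50:160,292]<90)[0]+50;print(k.min(),k.max(),ray(cc,292,k.min(),75)@YS)
cc["range_z"]=d["range_z"];C=cloud(cc)
P=C[75:138,284:301].reshape(-1,3);t=P[:,2]>np.percentile(P[:,2],80);print("depth ridge ac",np.median(P[t]@XS),"z",np.percentile(P[:,2],[50,95]))
E
```

```text
75 282 303 al 273.3 ac 450.1 468.8 459.5
83 281 302 al 266.8 ac 449.2 468.0 458.6
91 282 302 al 260.3 ac 449.9 468.0 459.0
99 282 303 al 253.7 ac 449.9 468.8 459.3
107 282 302 al 247.0 ac 449.8 468.0 458.9
115 282 302 al 240.3 ac 449.7 468.0 458.8
123 282 302 al 233.5 ac 449.6 468.0 458.8
131 282 302 al 226.6 ac 449.5 468.0 458.7
139 283 301 al 219.6 ac 450.3 467.1 458.7
67 143 279.6487604258898
depth ridge ac nan z [nan nan]
  return _methods._mean(a, axis=axis, dtype=dtype,
  ret = ret.dtype.type(ret / rcount)
```

```bash
python3 -m creep '[{"tx":-0.39,"ty":0,"tz":-0.08,"turn":0,"fingers":45},{"tx":-0.39,"ty":0,"tz":-0.08,"turn":0,"fingers":45},{"tx":-0.39,"ty":0.2,"tz":-0.085,"turn":0,"fingers":45},{"tx":-0.39,"ty":0.4,"tz":-0.085,"turn":0,"fingers":45},{"tx":-0.39,"ty":0.4,"tz":-0.085,"turn":0,"fingers":45},{"tx":-0.39,"ty":0.4,"tz":-0.085,"turn":0,"fingers":45}]'
python3 -c "
from h import *
plan(250,458,57)"
```

```text
clock: 8.6
eef_pos: [483.9, 192.9, 117.0]
eef_rot: [-1.579, -0.002, -1.684]
wrist_force: [-0.5, 0.2, 0.2]
finger_gap: 44.8
t 8.6 al/ac/z 247.3 458.5 117.0 | shift [-0.014  0.3   -0.   ] turn 0.0006 F [-0.5  0.2  0.2] gap 44.8 j [0.31 0.33 1.7  0.   1.12 0.42]
 F al,ac,z 0.1 -0.5 0.2
```

```bash
python3 -m creep '[{"tx":-0.01,"ty":0.15,"tz":0,"turn":0,"fingers":45},{"tx":-0.01,"ty":0.3,"tz":0,"turn":0,"fingers":45},{"tx":-0.01,"ty":0.3,"tz":0,"turn":0,"fingers":45},{"tx":-0.01,"ty":0.3,"tz":0,"turn":0,"fingers":22},{"tx":-0.01,"ty":0.3,"tz":0,"turn":0,"fingers":22},{"tx":-0.01,"ty":0.3,"tz":0,"turn":0,"fingers":22}]' 20
python3 -c "
from h import *
plan(250,458,57)"
python3 -m creep '[{"tx":0,"ty":0,"tz":0,"turn":0,"fingers":10},{"tx":0,"ty":0,"tz":0,"turn":0,"fingers":10},{"tx":0,"ty":0,"tz":0,"turn":0,"fingers":10},{"tx":0,"ty":0,"tz":0,"turn":0,"fingers":10}]' 20
python3 - <<'E'
from h import *
plan(250,458,57)
from cell import optics,monitor
c=optics.camera('wrist');cv2.imwrite('pics/w5.png',c['frame'][:,:,::-1])
E
```

```text
clock: 9.2
eef_pos: [484.5, 195.0, 58.8]
eef_rot: [-1.577, -0.001, -1.684]
wrist_force: [0.1, -0.4, -0.3]
finger_gap: 24.8
t 9.2 al/ac/z 249.4 458.9 58.8 | shift [-0.003  0.009 -0.005] turn 0.0005 F [ 0.1 -0.4 -0.3] gap 24.8 j [0.31 0.42 1.74 0.   1.   0.42]
 F al,ac,z -0.4 0.2 -0.3
clock: 9.6
eef_pos: [483.7, 195.1, 59.2]
eef_rot: [-1.579, -0.001, -1.684]
wrist_force: [-7.2, 1.2, 2.4]
finger_gap: 18.4
t 9.6 al/ac/z 249.4 458.1 59.2 | shift [-0.003  0.011 -0.   ] turn 0.0005 F [-7.2  1.2  2.4] gap 18.4 j [0.31 0.41 1.74 0.   1.   0.42]
 F al,ac,z 0.4 -7.3 2.4
```

View pics/w5.png

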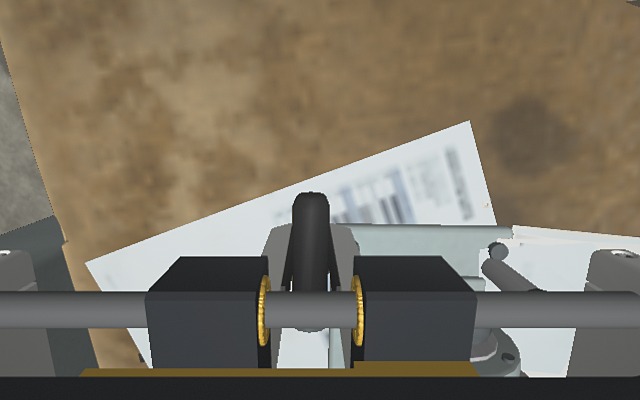

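```bash
python3 -m creep '[{"tx":0,"ty":-0.02,"tz":-0.002,"turn":0,"fingers":10},{"tx":0,"ty":-0.042,"tz":0,"turn":0,"fingers":10},{"tx":0,"ty":-0.083,"tz":0.007,"turn":0,"fingers":10},{"tx":0,"ty":-0.124,"tz":0.018,"turn":0,"fingers":10},{"tx":0,"ty":-0.163,"tz":0.033,"turn":0,"fingers":10},{"tx":0,"ty":-0.2,"tz":0.052,"turn":0,"fingers":10}]' 25
python3 - <<'E'
from h import *
plan(250,458,57)
from cell import optics,monitor
c=optics.camera('scene');cv2.imwrite('pics/s6.png',cv2.resize(c["frame"][130:290,270:470,::-1],None,fx=3.7,fy=3.7,interpolation=cv2.INTER_CUBIC))
E
```

```text
clock: 10.25
eef_pos: [492.5, 193.9, 99.5]
eef_rot: [-1.584, -0.002, -1.684]
wrist_force: [-15.3, 1.0, 1.2]
finger_gap: 18.3
t 10.25 al/ac/z 249.3 466.9 99.5 | shift [-0.004  0.213 -0.042] turn 0.0006 F [-15.3   1.    1.2] gap 18.3 j [0.3  0.37 1.68 0.   1.1  0.42]
 F al,ac,z -0.8 -15.4 1.2
```

View pics/s6.png

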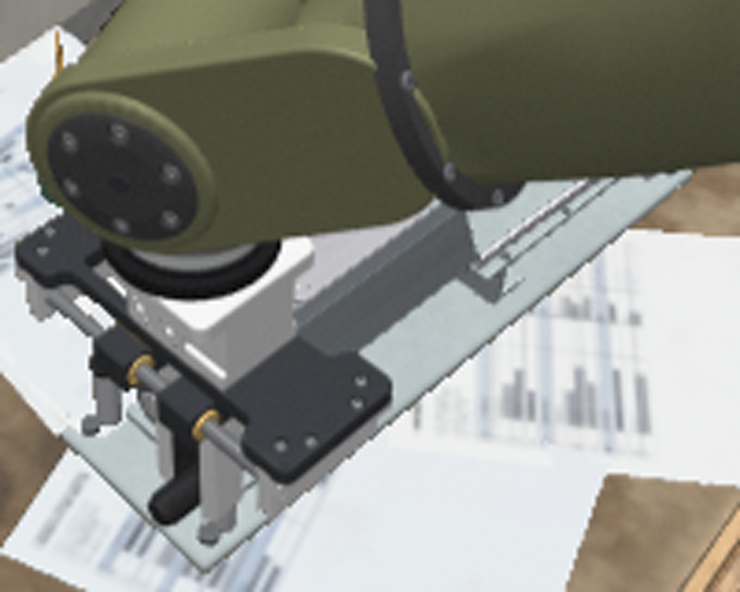

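```bash
python3 -m creep '[{"tx":0,"ty":-0.022,"tz":0.016,"turn":0,"fingers":10},{"tx":0,"ty":-0.044,"tz":0.035,"turn":0,"fingers":10},{"tx":0.001,"ty":-0.085,"tz":0.072,"turn":0,"fingers":10},{"tx":0.001,"ty":-0.121,"tz":0.115,"turn":0,"fingers":10},{"tx":0.002,"ty":-0.151,"tz":0.163,"turn":0,"fingers":10},{"tx":0.003,"ty":-0.174,"tz":0.214,"turn":0,"fingers":10},{"tx":0.003,"ty":-0.189,"tz":0.267,"turn":0,"fingers":10},{"tx":0.004,"ty":-0.197,"tz":0.322,"turn":0,"fingers":10},{"tx":0.004,"ty":-0.198,"tz":0.35,"turn":0,"fingers":10}]' 25
python3 - <<'E'
from h import *
plan(248,537,139)
from cell import optics,monitor
c=optics.camera('wrist');cv2.imwrite('pics/w7.png',c['frame'][:,:,::-1])
c=optics.camera('scene');cv2.imwrite('pics/s7.png',cv2.resize(c["frame"][130:290,270:470,::-1],None,fx=3.7,fy=3.7,interpolation=cv2.INTER_CUBIC))
E
```

```text
clock: 11.2
eef_pos: [563.6, 185.3, 141.4]
eef_rot: [-1.582, -0.001, -1.684]
wrist_force: [-7.9, -0.2, 5.4]
finger_gap: 18.1
t 11.2 al/ac/z 248.9 538.6 141.4 | shift [ 0.004  0.012 -0.008] turn 0.0006 F [-7.9 -0.2  5.4] gap 18.1 j [0.25 0.46 1.46 0.   1.24 0.37]
 F al,ac,z -1.1 -7.8 5.4
```

View pics/w7.png

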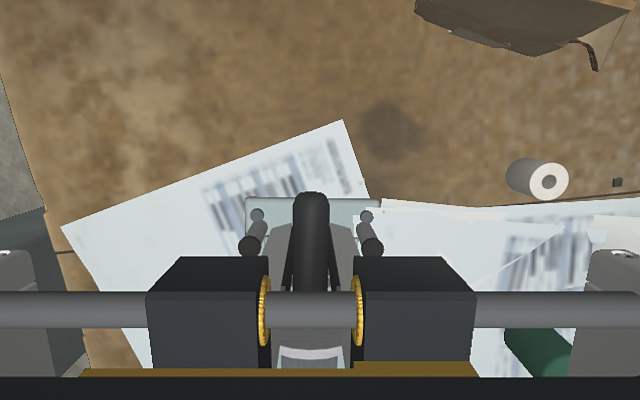

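View pics/s7.png

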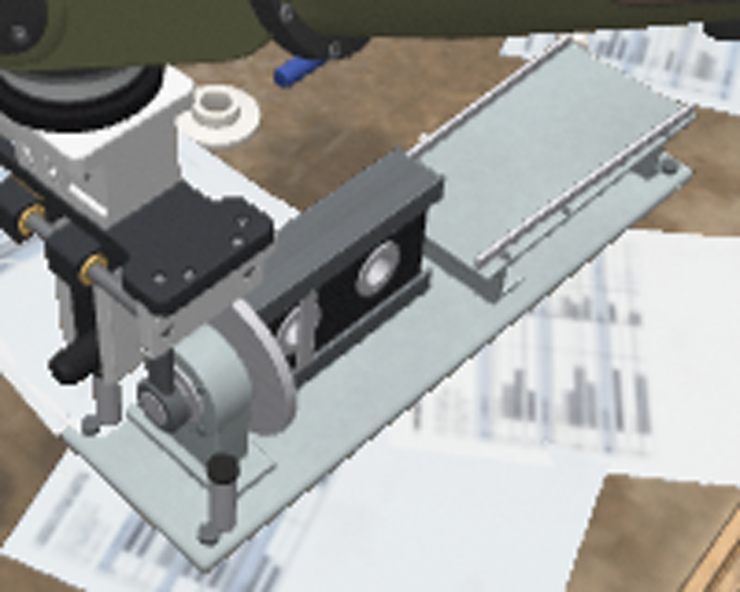

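The crank stands at the top. The tray's underside, with the flange hubs in its holes at (378,268) and (295,330), faces the near side, and the pair is held. I continue down.

```bash
python3 -m creep '[{"tx":0,"ty":0.002,"tz":0.02,"turn":0,"fingers":10},{"tx":0.001,"ty":0.008,"tz":0.048,"turn":0,"fingers":10},{"tx":0.001,"ty":0.02,"tz":0.102,"turn":0,"fingers":10},{"tx":0.002,"ty":0.039,"tz":0.155,"turn":0,"fingers":10},{"tx":0.002,"ty":0.065,"tz":0.204,"turn":0,"fingers":10},{"tx":0.003,"ty":0.098,"tz":0.249,"turn":0,"fingers":10},{"tx":0.003,"ty":0.137,"tz":0.289,"turn":0,"fingers":10},{"tx":0.004,"ty":0.181,"tz":0.324,"turn":0,"fingers":10},{"tx":0.004,"ty":0.229,"tz":0.352,"turn":0,"fingers":10},{"tx":0.004,"ty":0.281,"tz":0.372,"turn":0,"fingers":10},{"tx":0.004,"ty":0.335,"tz":0.386,"turn":0,"fingers":10}]' 25
python3 -c "
from h import *
plan(248,617,59)"
```

```text
clock: 12.4
eef_pos: [640.5, 175.6, 74.6]
eef_rot: [-1.58, -0.001, -1.684]
wrist_force: [-6.9, -1.0, 6.4]
finger_gap: 18.1
t 12.4 al/ac/z 248.0 616.1 74.6 | shift [0.    0.078 0.005] turn 0.0005 F [-6.9 -1.   6.4] gap 18.1 j [0.21 0.68 1.28 0.   1.19 0.32]
 F al,ac,z -1.8 -6.7 6.4
```

```bash
python3 -m creep '[{"tx":0,"ty":0.035,"tz":0.003,"turn":0,"fingers":10},{"tx":0,"ty":0.07,"tz":0.003,"turn":0,"fingers":10},{"tx":0,"ty":0.085,"tz":0.003,"turn":0,"fingers":10},{"tx":0,"ty":0.095,"tz":0.003,"turn":0,"fingers":10},{"tx":0,"ty":0.095,"tz":0.003,"turn":0,"fingers":10}]' 25
python3 - <<'E'
from h import *
plan(248,617,59)
from cell import optics,monitor
c=optics.camera('wrist');cv2.imwrite('pics/w8.png',c['frame'][:,:,::-1])
c=optics.camera('scene');cv2.imwrite('pics/s8.png',cv2.resize(c["frame"][130:290,270:470,::-1],None,fx=3.7,fy=3.7,interpolation=cv2.INTER_CUBIC))
E
```

```text
clock: 12.9
eef_pos: [642.3, 175.4, 57.3]
eef_rot: [-1.577, -0.0, -1.685]
wrist_force: [4.7, -1.1, 3.4]
finger_gap: 18.2
t 12.9 al/ac/z 248.0 617.9 57.3 | shift [ 0.    -0.008 -0.005] turn 0.0004 F [ 4.7 -1.1  3.4] gap 18.2 j [0.21 0.7  1.29 0.   1.16 0.32]
 F al,ac,z -0.6 4.8 3.4
```

View pics/s8.png

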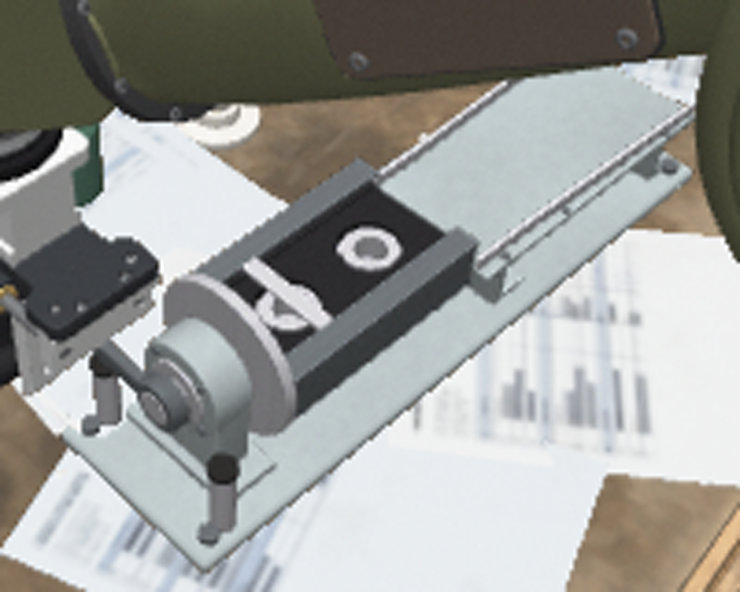

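The tray is upside down, with the hubs visible in both holes. The crank arm looks to be on the far stop post at (103,360). I press a little further to confirm the stop by force.

```bash
python3 -m creep '[{"tx":0,"ty":0.01,"tz":-0.005,"turn":0,"fingers":10},{"tx":0,"ty":0.02,"tz":-0.005,"turn":0,"fingers":10},{"tx":0,"ty":0.03,"tz":-0.005,"turn":0,"fingers":10},{"tx":0,"ty":0.03,"tz":-0.005,"turn":0,"fingers":10}]' 40
python3 -c "
from h import *
plan(248,617,59)"
```

```text
clock: 13.4
eef_pos: [642.5, 175.4, 55.3]
eef_rot: [-1.573, 0.0, -1.685]
wrist_force: [-7.5, -4.8, 25.1]
finger_gap: 18.0
t 13.4 al/ac/z 248.1 618.1 55.3 | shift [ 0.    -0.019 -0.006] turn 0.0004 F [-7.5 -4.8 25.1] gap 18.0 j [0.21 0.7  1.29 0.   1.15 0.32]
 F al,ac,z -5.7 -6.8 25.1
```

It reads 25 N upward against the stop, so the far stop is reached. I release and rise.

```bash
python3 -m creep '[{"tx":0,"ty":-0.01,"tz":0,"turn":0,"fingers":50},{"tx":0,"ty":-0.01,"tz":0,"turn":0,"fingers":50},{"tx":0,"ty":-0.01,"tz":0,"turn":0,"fingers":50},{"tx":0,"ty":-0.01,"tz":0,"turn":0,"fingers":50},{"tx":0,"ty":-0.1,"tz":0,"turn":0,"fingers":50},{"tx":0,"ty":-0.3,"tz":0,"turn":0,"fingers":50},{"tx":0,"ty":-0.5,"tz":0,"turn":0,"fingers":50},{"tx":0,"ty":-0.65,"tz":0,"turn":0,"fingers":50},{"tx":0,"ty":-0.65,"tz":0,"turn":0,"fingers":50}]'
python3 -c "
from h import *
plan(248,470,200)"
```

```text
clock: 14.3
eef_pos: [644.2, 175.7, 190.0]
eef_rot: [-1.567, 0.003, -1.685]
wrist_force: [-0.3, 0.5, 0.1]
finger_gap: 50.3
t 14.3 al/ac/z 248.6 619.8 190.0 | shift [ 0.002 -0.053 -0.749] turn 0.0004 F [-0.3  0.5  0.1] gap 50.3 j [0.21 0.58 1.16 0.   1.4  0.32]
 F al,ac,z 0.5 -0.4 0.1
```

Back away so the top camera sees, and verify.

```bash
python3 -m creep '[{"tx":-0.6,"ty":-0.1,"tz":-0.9,"turn":0,"fingers":50},{"tx":-0.6,"ty":-0.1,"tz":-0.9,"turn":0,"fingers":50},{"tx":-0.6,"ty":-0.1,"tz":-0.9,"turn":0,"fingers":50},{"tx":-0.6,"ty":-0.1,"tz":-0.9,"turn":0,"fingers":50},{"tx":-0.6,"ty":-0.1,"tz":-0.9,"turn":0,"fingers":50},{"tx":-0.6,"ty":-0.1,"tz":-0.9,"turn":0,"fingers":50},{"tx":-0.6,"ty":-0.1,"tz":-0.9,"turn":0,"fingers":50}]'
python3 - <<'E'
from h import *
plan(248,470,200)
from cell import optics
c=optics.camera('top');cv2.imwrite('pics/t9.png',cv2.resize(c["frame"][120:260,250:450,::-1],None,fx=4,fy=4,interpolation=cv2.INTER_CUBIC))
C=cloud(c)
m=(C[...,2]>65)&(C[...,2]<110)&(C[...,0]>590)&(C[...,0]<670)&(C[...,1]>140)&(C[...,1]<210)
P=C[m];print("grip",m.sum(),np.median(P@XS),np.median(P@YS),np.percentile(P[:,2],[5,50,90]))
c=optics.camera('scene');cv2.imwrite('pics/s9.png',cv2.resize(c["frame"][130:290,270:470,::-1],None,fx=3.7,fy=3.7,interpolation=cv2.INTER_CUBIC))
E
```

```text
clock: 15.0
eef_pos: [479.4, 314.8, 208.8]
eef_rot: [-1.567, 0.002, -1.685]
wrist_force: [0.6, 0.2, -0.5]
finger_gap: 49.9
t 15.0 al/ac/z 367.8 440.1 208.8 | shift [0.599 0.043 0.149] turn 0.0005 F [ 0.6  0.2 -0.5] gap 49.9 j [ 0.52  0.35  1.45 -0.    1.34  0.63]
 F al,ac,z 0.3 0.5 -0.5
grip 169 613.5181792721327 237.7836845594087 [75.87829114 82.12363098 86.14577426]
```

View pics/t9.png

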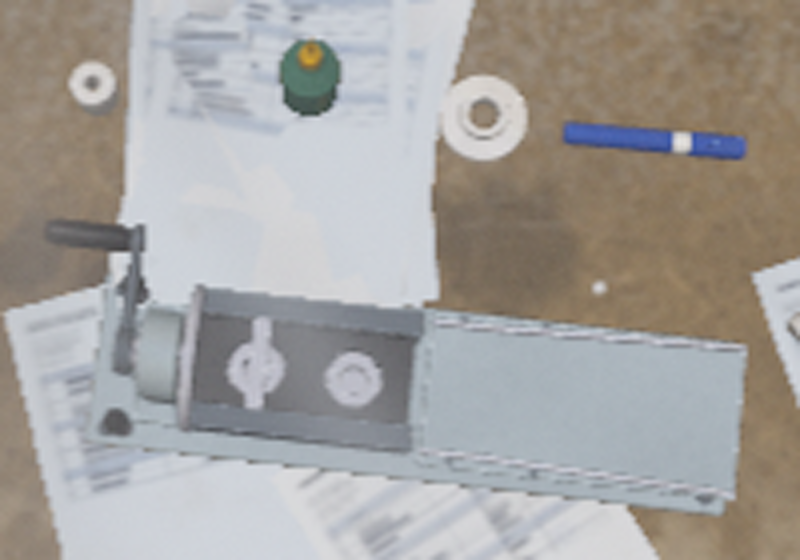

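View pics/s9.png

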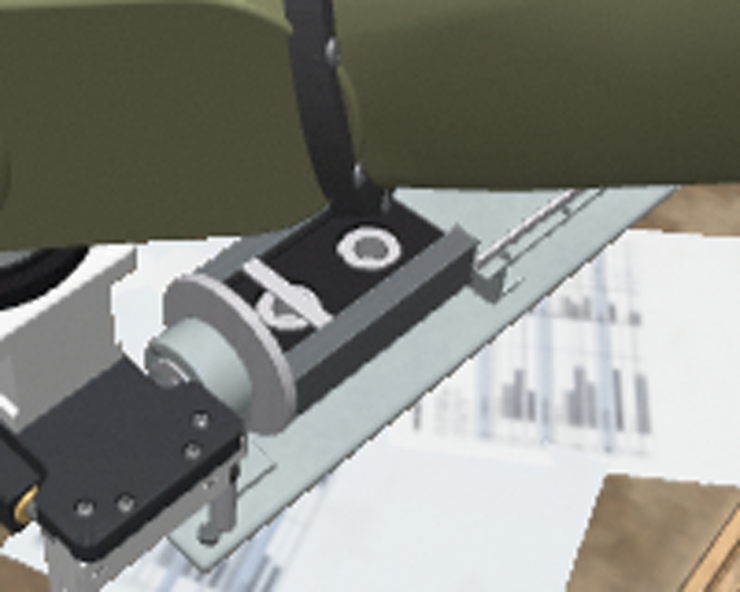

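The top view shows the crank on the far side at (95,235) and its grip level. The tray is upside down in the cradle with both hubs in their holes, at (257,370) and (353,380), and the bystanders are in place. I hand it in.

```bash
python3 -c "
from cell import manip
print(manip.sign_off())"
```

```text
the job is handed in; nothing more can be done
None
```

The pair is turned over in the cradle and the job is handed in at about 15 s of the 51 s allowed; no verdict was reported.

- **Loading:** I pushed tray and lid together along the ledge with the fingertips. The push force rose from about 5 N to 18.6 N at the end plate, and the wrist camera showed the lid's rear end inside the mouth.
- **Turning:** I gripped the crank at 20–25 N and swung it over the top, with at most about 15 N at the wrist on the readings between moves. At the far stop I pressed to 25 N to confirm contact, then let go and backed off.
- **Last checks:**
  - The top view shows the crank on the far side. Its grip's upper surface is at about 82–86 mm, which fits a level crank (84.5 mm).
  - The tray is upside down in the cradle, with both flange hubs centred in their holes.
  - The spare flange, bottle, marker and roller look to be where they started.
  - The wrist force is under 1 N.
- **Disagreement:** the top and wrist cameras put the grip 1–2 mm apart, and the stand's direction came out about 0.6° off the first estimate. The side forces during the swing are partly from that. I did not measure the lid underneath after turning; I judged it only from the tray and hubs being seated.

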